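# Rock the lodged cork out of the bottle and put both to dry

### The arm

A 6-joint arm with a two-finger parallel gripper is mounted at the origin on the work surface; the furniture and walls round the work are solid. World frame = base frame: x ahead of the robot, y to its left, z up, the work surface at z = 0. Lengths are in mm, angles in degrees, forces in N, time in s.
With the tool pointing down it reaches from about 325 to 1000 mm from the base axis. Payload 5.1 kg.
Tool frame: the origin (TCP) lies on the centre line of the jaws, within the pads' length; the fingertips stand robot.tcp_to_tips ahead of it and the grasp point (between the pads) lies 6 mm ahead of it (robot.tcp_to_tips is the distance from the TCP to the fingertips, in mm); z points along the fingers, y is the line along which they close (so a half turn about z gives the same grasp; the last joint's range is limited). The gripper opens to 85 mm and grips with 20 to 120 N. Pads are 22 mm wide; open, the fingers measure 114 mm over their backs; the gripper's body (76 mm by 85 mm) begins 54 mm behind the grasp point. The pads swing forward as they close: fully open they stand 13 mm farther back than shut.
Start: joints at [-74.691, 7.093, 94.555, -0, 78.352, -4.733], TCP at [222.729, -610.636, 256.322] pointing down, gripper open.
Joint ranges: [-149.61, 149.61], [-58.7, 133.49], [1.44, 155.28], [-77.14, 257.14], [18.33, 153.61], [-166.67, 166.67]. Speed limits (degrees/s): [147.25, 147.25, 180, 180, 180, 180].

### API

Orientations are given as a 3x3 rotation matrix whose columns are the frame's x, y, z axes.
In Python, from workcell import robot, let_go, close_gripper, ik, optics, spotter gives the robot as it stands. Calls block until the motion is done:
- robot.reach(position, orientation): joint-space move of the TCP to a pose.
- robot.move_linear(position, velocity=150, ori=None): straight line of the TCP; ori=None keeps the orientation; velocity is the mean speed in mm/s.
- robot.move_joints(angles): joint-space move.
- let_go() and close_gripper(force=None): open the fingers fully, or close them until they stop; force is the grip in N (None keeps the last).
- robot.sleep(seconds).
- ik(position, orientation): joint angles nearest the present ones, or None.
- optics.grab_frame(name): name is "side" or "top"; returns the picture (384x512x3 uint8, red, green, blue); there is no depth.
- optics.camera_info(name): a dict with "vertical_fov" (degrees; the focal length in pixels is half the picture's height over the tangent of half this angle, whatever the lens; pixels are square), "cx", "cy" (the principal point, pixels), "origin" and "orientation" of the camera in the world. Camera axes: x right, y down, z forward; pixel columns grow to the right and rows downward; lengths in mm; the calibration is good to about 2 mm. A picture is of the moment at which its call begins. camera_info takes no time and is no camera call.
A pose or a line that the arm cannot do raises robot.IKError and nothing moves.
- robot.hand_in(): hands the job in; it is judged then, once.
Trained networks look in the newest picture that a camera, given by its name, has taken for a name from the list of things; names that differ only in an ending like _2 or _b are one class to them, and where a whole thing is asked for, a point or a joint stands for the part that bears it (a point fixed in the world has none). Each returns a list of dicts, best first, with "p" (0 to 1); they miss things now and then, are a little off and sometimes report something else, mostly with a low value. They report only what shows in the picture. A call takes as long as a camera call.
- spotter.boxes_of(camera, name): "at" ([x, y, z] in mm, in the coordinates of the camera as it stood for that picture, good to about 4 mm: the middle of the surface that is visible of it).
Readings, each from a call of its own:
- robot.read_clock(): time.
- robot.read_joint_pos(): joint angles.
- robot.read_joint_vel(): joint speeds.
- robot.read_tau(): joint torques, N m.
- robot.read_eef_pos(): TCP position.
- robot.read_orientation(): TCP orientation.
- robot.read_force(): force on the tool from outside, world axes, zero at the start.
- robot.read_moment(): the same for the moment, N m.
- robot.read_gripper_width(): opening from 0.0 (shut) to 1.0 (fully open).
- robot.read_finger_force(): force on a finger pad.
Only numpy, scipy, OpenCV 4.12 (cv2) and the standard library are available. Lean on these libraries where they do the work, as an engineer would, in place of code of your own. Each camera call takes 0.05 s, during which the arm holds its last target. There are 200 camera calls.

### The job

A cork has slipped into the flat glass bottle that drains mouth down in the wire rack and has lodged slantwise at the top of its neck. Lift the bottle out with the cork still in it, hold its mouth over the white bowl and rock it from side to side, well over (some 40 degrees each way, towards its narrow edges), until the cork drops into the bowl. Then set the bottle gently back in its place in the rack, mouth down, and put the cork to dry on the rack's wires behind the bottle; leave the other things where they stand.

Things in the scene. Friction and masses are not known exactly. Their poses are not given: they have to be found in the camera images.
- bottle: Clear flat glass bottle, about 0.4 kg, mouth down in the rack. 190 mm long: body 100 mm wide (its y), 56 mm thick (its x), 135 mm high; below it a round neck 50 mm long, 56 mm outside (lip 60). Origin: centre of the mouth, lowest as it stands; z runs up to the base. Grasp it across its thickness, fingers closing along its x.
- bottle_base (a point): Centre of the bottle's base, 190 mm above the mouth along the bottle's z: its top as it stands. Grasp the body 20 to 40 mm below this point.
- cork: Plain cork, a cylinder 60 mm long, 29 mm thick, 20 g, slantwise in the bottle (inside 92 x 47 mm): lower end in the neck (bore 47), upper end leaning to a narrow edge (its y). Origin: its middle, 57 mm above the mouth; z along it. It slips out when the bottle is tipped past 30 to 35 degrees, base going to the side it leans to, not otherwise; in the bowl it mostly lies, but may stand on end.
- rack: Low steel wire draining rack over a grey drip tray, fixed, 128 mm wide (y), from 66 mm before to 180 mm behind its origin (x). Origin: on the worktop below the centre of the bottle's place. Behind the bottle (x 40 to 180 mm) wires of radius 3 mm run along x at y = -37, -12, 12 and 37 mm, 85 mm up. Between the middle two the cork lies along x, axis at 97 mm, or stands, middle at 118 mm.
- rack_place (a point): Centre of the bottle's place in the rack, 85 mm above the worktop at the height of the wires: an opening of 71 (x) by 69 (y) mm. The neck hangs through it, the shoulders rest on the wires at y = +-37 mm, the bottle's wide side along the rack's y, its mouth 37 mm above the worktop.
- bowl: White ceramic bowl, 200 mm across the rim, 52 mm high, loose, 0.75 kg; flat inner floor of about 100 mm across, 6 mm above the worktop, sides rising outward. Origin: centre of its underside. Rack and bowl stand side by side, either one on the left. (A tiled wall closes the worktop at about y = 0.4 m, another at x = 0.83 m.)
- margarine: Bystander: flat white tub with a blue-green lid, 63 x 105 x 26 mm, at the left. Origin: centre of its underside.
- tomato_1: Bystander: tomato, 56 x 58 x 62 mm, at the left beside the rack or bowl. Origin: its underside.
- mill_2: Bystander: small clear shaker with a grey domed top, 44 x 44 x 90 mm, in the row along the left wall. Origin: centre of its underside.

How it is judged:
By the outcome, as a careful person would: the job done as asked, in the order asked, and still so for the second after the job is handed in, with the robot touching nothing.
It also fails if it takes over 64 s, if anything falls off the work surface, if the arm or the gripper's body presses on something with over 40 N, if the wrist force passes 120 N, or if a joint passes its speed limit or range.

## Working session

There is one attempt and no reset: what is moved stays moved. The work goes in short steps, each a Python script; the robot and the scene stay as the last script left them, time stands still between calls to the robot, and variables do not carry over. Pictures are saved under pics/ and viewed, at most 10 in all, crops included, and the job is handed in when it is done.

```bash
ls; mkdir -p pics; cat > h.py <<'E'
import numpy as np, cv2
from workcell import robot, let_go, close_gripper, ik, optics, spotter
def grab(n,f=None):
    im=optics.grab_frame(n)
    if f: cv2.imwrite(f'pics/{f}.png',im[:,:,::-1])
    return im
def cam(n):
    c=optics.camera_info(n); return c,192/np.tan(np.radians(c['vertical_fov']/2)),np.array(c['origin']),np.array(c['orientation'])
def world(n,p):
    c,f,o,R=cam(n); return o+R@np.array(p)
def px(n,P):
    c,f,o,R=cam(n); q=R.T@(np.array(P)-o); return np.round([c['cx']+f*q[0]/q[2],c['cy']+f*q[1]/q[2]],1)
def ray(n,u,v):
    c,f,o,R=cam(n); return o,R@np.array([(u-c['cx'])/f,(v-c['cy'])/f,1])
def onz(n,u,v,z):
    o,d=ray(n,u,v); return o+d*(z-o[2])/d[2]
def tri(a,b):
    (o1,d1),(o2,d2)=ray(a[0],*a[1]),ray(b[0],*b[1])
    t=np.linalg.lstsq(np.c_[d1,-d2],o2-o1,rcond=None)[0]; p,q=o1+d1*t[0],o2+d2*t[1]
    return (p+q)/2,np.linalg.norm(p-q)
def find(n,names):
    for k in names:
        for d in spotter.boxes_of(n,k)[:2]:
            w=world(n,d['at']); print(n,k,round(d['p'],2),w.round(0),px(n,w))
E
python3 - <<'E'
from h import *
for n in('side','top'):
    grab(n,n+'0'); print(optics.camera_info(n))
    find(n,['bottle','bottle_base','cork','rack','rack_place','bowl','margarine','tomato_1','mill_2'])
print(robot.tcp_to_tips,robot.read_clock())
print(np.array(robot.read_orientation()).round(2))
E
```

```text
pics
{'vertical_fov': 56.32788584640969, 'cx': 256.9974519662649, 'cy': 192.37941325266482, 'origin': array([  312.06044016, -1047.0083864 ,   637.63757853]), 'orientation': array([[ 0.99097152, -0.07210836,  0.11303026],
       [-0.13300538, -0.42257358,  0.89651611],
       [-0.0168827 , -0.90345556, -0.42834918]])}
side bottle 0.65 [ 443. -353.  176.] [276.6 241.5]
side bottle_base 0.61 [ 445. -351.  178.] [277.1 240.2]
side rack 0.73 [ 523. -321.   20.] [303.8 282.4]
side rack_place 0.75 [ 525. -322.   15.] [304.5 284.1]
side bowl 0.59 [428.  43.  30.] [251.3 215.4]
side bowl 0.27 [547. 169.  37.] [278.2 195.6]
side margarine 0.57 [361. 236.  24.] [228.7 194.7]
side tomato_1 0.73 [551. 171.  35.] [279.1 195.6]
side tomato_1 0.54 [ 444. -352.  175.] [276.8 241.5]
side mill_2 0.72 [546. 329.  46.] [270.9 177.2]
side mill_2 0.46 [ 522. -323.   20.] [303.8 283. ]
{'vertical_fov': 49.052745894428725, 'cx': 259.36059452141114, 'cy': 192.31917515179856, 'origin': array([ 163.84993853,  149.92174326, 1406.72220776]), 'orientation': array([[-0.42341566, -0.87572209,  0.23201291],
       [-0.90593039,  0.40842995, -0.11169202],
       [ 0.00305015, -0.25747969, -0.9662789 ]])}
top bottle 0.89 [ 438. -291.  226.] [353.2 153.2]
top bottle_base 0.61 [ 440. -292.  228.] [353.5 152.5]
top rack 0.69 [ 536. -294.   32.] [328.4 148.3]
top rack_place 0.55 [ 540. -295.   36.] [328.3 146.7]
top bowl 0.69 [469.  -5.  15.] [261.4 200.5]
top margarine 0.77 [368. 249.  26.] [204. 259.]
top tomato_1 0.74 [548. 186.  44.] [199.4 201.2]
top mill_2 0.58 [546. 333.  80.] [156.  217.9]
top mill_2 0.2 [548. 183.  44.] [200.3 200.9]
25.0 1.0
[[ 0.94  0.34 -0.  ]
 [ 0.34 -0.94  0.  ]
 [-0.   -0.   -1.  ]]
```

```bash
python3 - <<'E'
import cv2
a=cv2.imread('pics/side0.png')[170:330,200:400]; b=cv2.imread('pics/top0.png')[90:250,220:420]
cv2.imwrite('pics/sc.png',cv2.resize(a,None,fx=3.75,fy=3.75,interpolation=cv2.INTER_CUBIC))
cv2.imwrite('pics/tc.png',cv2.resize(b,None,fx=3.75,fy=3.75,interpolation=cv2.INTER_CUBIC))
E
```

```text
(no output)
```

View pics/sc.png

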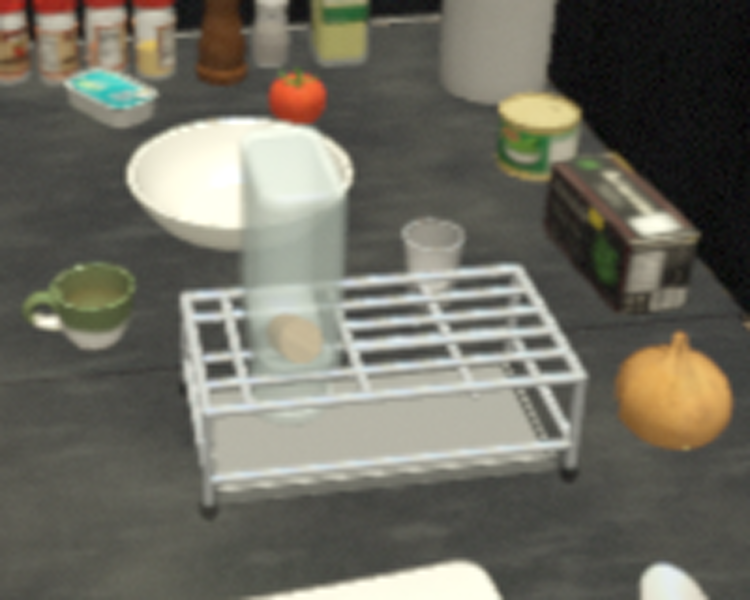

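View pics/tc.png

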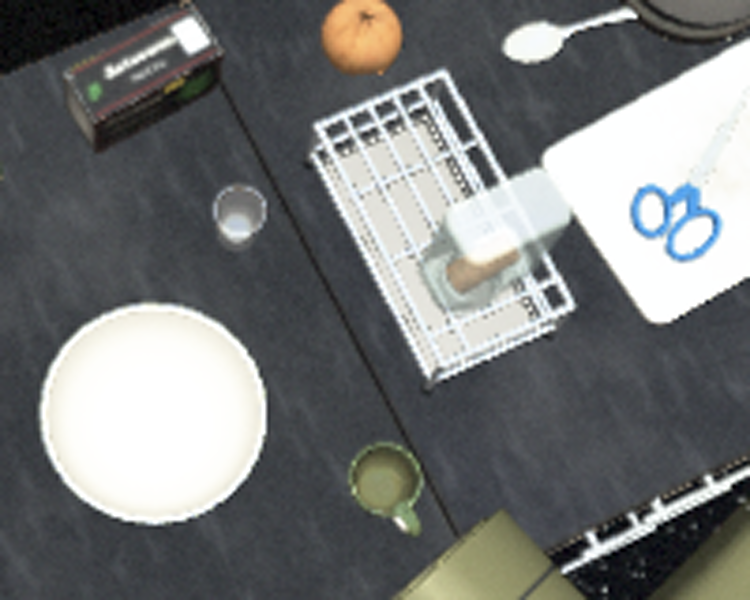

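Both views show the bottle mouth down at the near end of the rack (side ≈(278,215), top ≈(355,150)). The cork is visible low inside it, and the bowl stands to the left (top ≈(261,200)). The rack's wire corners are clear in both views, so I'll triangulate those.

```bash
python3 - <<'E'
from h import *
S=lambda u,v:('side',(200+u/3.75,170+v/3.75)); T=lambda u,v:('top',(220+u/3.75,90+v/3.75))
C=[(S(205,408),T(575,310)),(S(583,375),T(443,72)),(S(518,268),T(315,125)),(S(185,297),T(433,380))]
P=[]
for a,b in C:
    p,e=tri(a,b); P.append(p); print(p.round(1),round(e,1))
P=np.array(P)
# model nr-, fr-, fr+, nr+  (x -66..180, y +-64)
M=np.array([[-66,-64],[180,-64],[180,64],[-66,64]])
m,p=M-M.mean(0),P[:,:2]-P[:,:2].mean(0)
yaw=np.arctan2((m[:,0]*p[:,1]-m[:,1]*p[:,0]).sum(),(m*p).sum()); c,s=np.cos(yaw),np.sin(yaw); R=np.array([[c,-s],[s,c]])
o=P[:,:2].mean(0)-R@M.mean(0); print('rack',o,np.degrees(yaw),'res',(P[:,:2]-(o+M@R.T)).round(1).tolist())
w=lambda x,y,z:np.r_[o+R@[x,y],z]
base,_=tri(S(288,165),T(512,215)); print('base guess',base.round(1),_)
for sg in(1,-1):
    for z,y in((82,12*sg),(32,-12*sg)):
        q=w(0,y,37+z); print(sg,z,'S',(px('side',q)-[200,170])*3.75,'T',(px('top',q)-[220,90])*3.75)
# base outline & bowl
for x,y in((-28,-50),(28,-50),(28,50),(-28,50)):
    q=w(x,y,227); print('base','S',(px('side',q)-[200,170])*3.75,'T',(px('top',q)-[220,90])*3.75)
# bowl rim ellipse at z=52: top extremes
im=cv2.imread('pics/top0.png'); k=(im.min(2)>140).astype(np.uint8); n,l,st,ce=cv2.connectedComponentsWithStats(k)
i=l[200,261]; v,u=np.nonzero(l==i); h=cv2.convexHull(np.c_[u,v].astype(np.int32))[:,0]
q=np.array([onz('top',*a,52)[:2] for a in h]); ce,r=cv2.minEnclosingCircle(q.astype(np.float32)); print('bowl',ce,r)
E
```

```text
[ 385.4 -370.5   87.9] 5.2
[ 635.2 -372.9   86. ] 2.1
[ 637.2 -243.3   85.1] 0.5
[ 385.9 -231.2   77. ] 10.1
rack [ 453.93460741 -303.04879241] -1.414832748007587 res [[-1.0, -5.1], [2.9, -1.4], [1.8, 0.3], [-3.6, 6.3]]
base guess [ 451.3 -309.6  224.5] 0.5696369776228203
1 82 S [285.75  287.625] T [463.875 264.375]
1 32 S [291. 369.] T [476.625 272.625]
-1 82 S [291.375 307.875] T [488.625 253.875]
-1 32 S [285.375 348.   ] T [452.625 283.125]
base S [257.25 198.75] T [575.625 220.5  ]
base S [348.375 192.375] T [543.375 160.875]
base S [319.125 118.875] T [432.    207.375]
base S [236.625 124.125] T [463.5   268.125]
bowl (466.5592956542969, -0.16737519204616547) 101.0224838256836
```

```bash
cat > fit.py <<'E'
from h import *
from scipy.optimize import least_squares
S=lambda u,v:('side',(200+u/3.75,170+v/3.75)); T=lambda u,v:('top',(220+u/3.75,90+v/3.75))
def fit(M,obs,z,x0):
    def W(p):
        c,s=np.cos(p[2]),np.sin(p[2]); return np.c_[M@np.array([[c,s],[-s,c]])+p[:2],np.full(len(M),z)]
    def f(p):
        w=W(p); return np.concatenate([px(n,w[i])-uv for i,n,uv in obs])
    r=least_squares(f,x0,loss='soft_l1',x_scale=[10,10,.1],diff_step=1e-2); return r.x,r.fun.reshape(-1,2),W(r.x)
E
python3 - <<'E'
from fit import *
M=np.array([[-66,-64],[180,-64],[180,64],[-66,64.]])
obs=[(i,)+S(*a) for i,a in enumerate([(205,408),(583,375),(518,268),(185,297)])]+[(i,)+T(*a) for i,a in enumerate([(575,310),(443,72),(315,125),(433,380)])]
r,e,W=fit(M,obs,85,[454,-303,0]); print('rack',r,np.degrees(r[2])); print(e.round(1).tolist())
from math import cos,sin
for n,o in(('side',(200,170)),('top',(220,90))):
    im=cv2.imread(f'pics/{n}0.png'); u0,v0=(255,190) if n=='side' else (310,100)
    k=7; im=cv2.resize(im[v0:v0+85,u0:u0+105],None,fx=k,fy=k,interpolation=cv2.INTER_CUBIC)
    c,s=np.cos(r[2]),np.sin(r[2])
    w=lambda x,y,z:np.r_[r[0]+c*x-s*y,r[1]+s*x+c*y,z]
    d=lambda q:tuple(int(t) for t in (px(n,q)-[u0,v0]+.5)*k)
    for y in(-37,-12,12,37): cv2.line(im,d(w(40,y,85)),d(w(180,y,85)),(0,0,255),1)
    for i in range(4): cv2.line(im,d(W[i]),d(W[i-1]),(0,0,255),1)
    B=[w(x,y,227) for x,y in((-28,-50),(28,-50),(28,50),(-28,50))]
    for i in range(4): cv2.line(im,d(B[i]),d(B[i-1]),(255,0,255),1)
    cv2.imwrite(f'pics/ov_{n}.png',im)
E
```

```text
rack [ 455.22260373 -306.03664572    0.        ] 0.0
[[0.5, 0.9], [-0.9, -0.2], [-0.9, -0.2], [-0.2, 0.1], [-1.2, -1.4], [-0.8, 0.1], [-0.1, 0.6], [2.2, -4.2]]
```

View pics/ov_side.png

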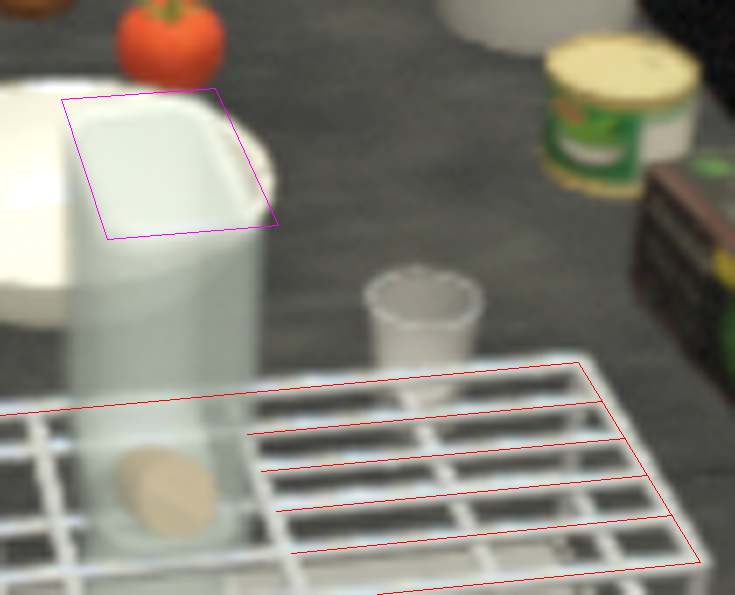

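View pics/ov_top.png

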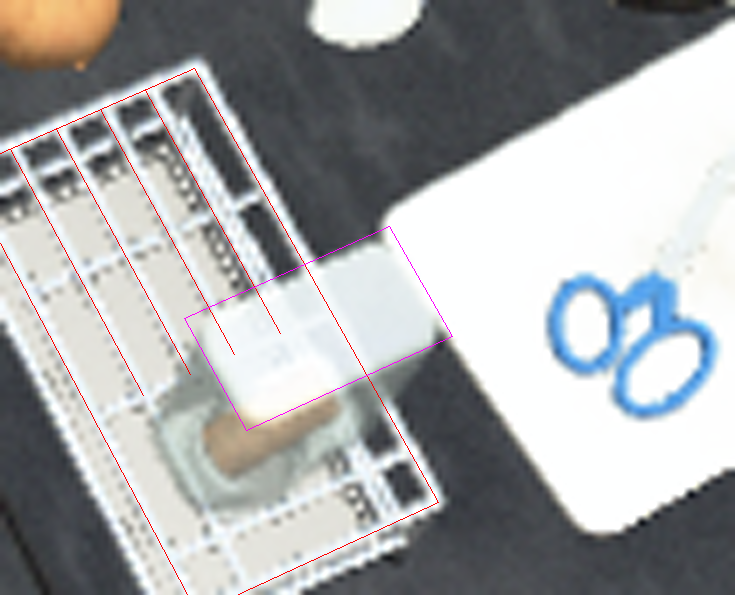

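Once the half-degree yaw step is freed up, the overlays match the rack to about 1 px. The base outline agrees to about 2 mm. The cork in the top view runs (455,285)→(520,245), so its upper end leans towards −y. Next I'll refine the yaw, check IK and go.

```bash
sed -i 's/,diff_step=1e-2//' fit.py; sed -i 's/np.round(\(\[c\[.cx.\].*\]\),1)$/np.array(\1)/' h.py
python3 - <<'E'
from fit import *
M=np.array([[-66,-64],[180,-64],[180,64],[-66,64.]])
obs=[(i,)+S(*a) for i,a in enumerate([(205,408),(583,375),(518,268),(185,297)])]+[(i,)+T(*a) for i,a in enumerate([(575,310),(443,72),(315,125)])]
r,e,W=fit(M,obs,85,[454,-303,-.01]); print('rack',r,np.degrees(r[2])); print(e.round(1).tolist())
def ori(yaw,t,s): # t: tilt, base to -y positive; s sign of tool y
    y=s*np.array([np.cos(yaw),np.sin(yaw),0]); h=np.array([-np.sin(yaw),np.cos(yaw),0])
    z=h*np.sin(t)-np.array([0,0,1])*np.cos(t); return np.c_[np.cross(y,z),y,z]
for s in(1,-1):
    print(s)
    for mouth,t in(([r[0],r[1],37],0),([r[0],r[1],150],0),([466,0,90],0),([466,0,90],42),([466,0,90],-42)):
        O=ori(r[2],np.radians(t),s); q=ik(np.array(mouth)-166*O[:,2],O); print(mouth[2],t,None if q is None else np.round(q))
E
```

```text
rack [ 4.55417747e+02 -3.05538114e+02 -1.52755240e-02] -0.8752230540614517
[[0.1, 0.6], [-0.8, 0.4], [-0.3, 0.3], [0.1, -0.2], [-1.6, -1.0], [-0.2, 0.1], [0.4, 0.0]]
1
37 0 [-39.  -3. 111.  -0.  73. -39.]
150 0 [-39.  -8. 103.  -0.  84. -39.]
90 0 [ -7. -17. 117.  -0.  80.  -6.]
90 42 [-37.  -2. 114.  33.  94. -42.]
90 -42 [ 25.  -1. 113. -37.  89.  34.]
-1
37 0 [-39.  -3. 111.  -0.  73. 141.]
150 0 [-39.  -8. 103.  -0.  84. 141.]
90 0 None
90 42 [-37.  -2. 114.  33.  94. 138.]
90 -42 [  25.   -1.  113.  -37.   89. -146.]
```

```bash
cat >> h.py <<'E'
RX,RY,YAW=455.4,-305.5,-0.0153
def ori(t=0,yaw=YAW):
    t=np.radians(t); y=np.array([np.cos(yaw),np.sin(yaw),0]); h=np.array([-np.sin(yaw),np.cos(yaw),0])
    z=h*np.sin(t)-np.array([0,0,1])*np.cos(t); return np.c_[np.cross(y,z),y,z]
def rk(x,y,z): c,s=np.cos(YAW),np.sin(YAW); return np.array([RX+c*x-s*y,RY+s*x+c*y,z])
def st(): print('t',robot.read_clock(),'p',np.round(robot.read_eef_pos(),1),'F',np.round(robot.read_force(),1),'w',round(robot.read_gripper_width(),3),'ff',np.round(robot.read_finger_force(),1))
E
python3 - <<'E'
from h import *
robot.reach(rk(0,0,310),ori()); st()
robot.move_linear(rk(0,0,203),velocity=120); st()
close_gripper(70); st()
robot.move_linear(rk(0,0,208),velocity=20); st()
robot.move_linear(rk(0,0,325),velocity=120); st()
a=grab('side'); b=grab('top')
cv2.imwrite('pics/lift.png',cv2.resize(np.hstack([a[90:340,180:380],b[40:290,240:440]])[:,:,::-1],None,fx=1.95,fy=1.95))
E
```

```text
t 2.4417 p [ 455.  -306.2  309.7] F [-0.8  1.3  0.3] w 0.998 ff 0.0
t 3.4833 p [ 455.9 -305.9  204.1] F [ 0.5 -0.8  0.9] w 1.0 ff 0.0
t 3.875 p [ 455.5 -305.6  203.3] F [-1.2 -0.1  0.8] w 0.635 ff 75.0
t 4.275 p [ 455.1 -305.3  207.4] F [ 0.4 -0.1 -5.2] w 0.636 ff 74.5
t 5.4 p [ 455.  -305.2  323.6] F [ 0.4  0.8 -4.8] w 0.632 ff 74.6
```

View pics/lift.png

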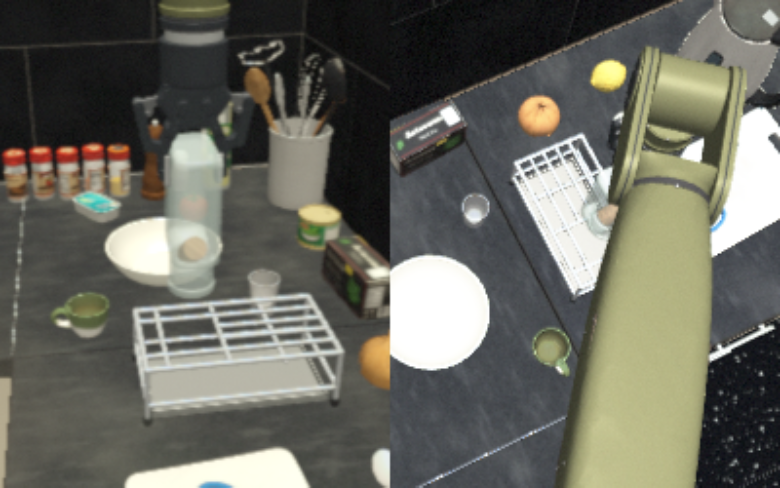

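Lifted cleanly: the cork is still in the bottle and its weight shows in the wrist force. I'll carry it to the bowl, rock it first to the +y side, then to the lean side (−y).

```bash
python3 - <<'E'
from h import *
def B(y,z,t,v):
    O=ori(t); robot.move_linear(np.array([466.5,y,z])-166*O[:,2],velocity=v,ori=O)
B(-8,150,0,160); B(-8,92,0,100); st()
B(-8,92,-40,90); robot.sleep(.4); st(); B(-8,92,0,90)
B(-12,92,30,90); B(-12,92,42,60); robot.sleep(.8); st()
a=grab('side'); b=grab('top')
find('side',['cork','bowl','bottle']);find('top',['cork','bowl'])
cv2.imwrite('pics/tilt.png',cv2.resize(np.hstack([a[90:340,180:380],b[40:290,180:380]])[:,:,::-1],None,fx=1.95,fy=1.95))
E
```

```text
t 8.2417 p [466.8  -8.1 258.4] F [ 0.2 -0.4 -4.6] w 0.632 ff 74.7
t 10.05 p [468.2  98.5 219.3] F [ 0.2 -0.2 -3.4] w 0.637 ff 74.8
t 14.1333 p [ 464.8 -123.1  215.3] F [-0.1  0.3 -4.2] w 0.633 ff 75.4
side bowl 0.66 [453.  17.  28.] [259.32728933 218.96868215]
side bottle 0.61 [ 457. -150.  192.] [268.20322555 197.06030601]
top cork 0.72 [460.  41.  35.] [249.99702659 207.18720474]
top cork 0.43 [ 602. -285.   33.] [317.5207132  133.16218862]
top bowl 0.7 [449.   4.  16.] [261.39682842 206.80889752]
```

View pics/tilt.png

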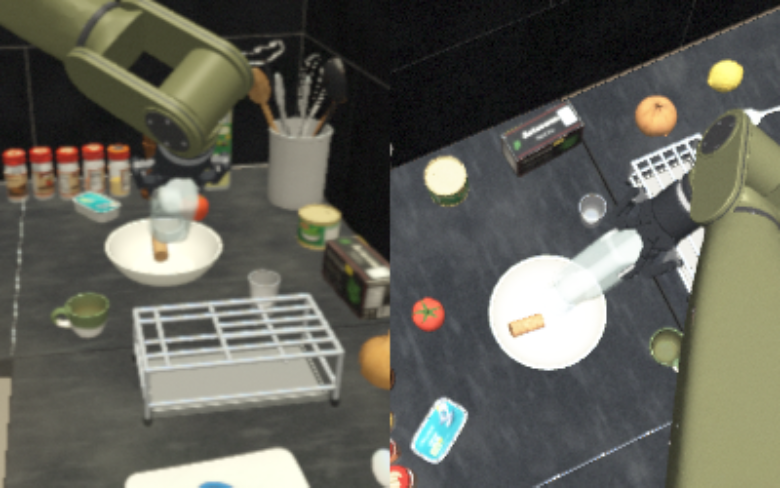

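The cork lies in the bowl (top composite ≈(525,325)) and the bottle is empty. I'll set the bottle back, comparing it with the lift picture to check for slip.

```bash
python3 - <<'E'
from h import *
O=ori(42); robot.move_linear(np.array([466.5,-30,160])-166*O[:,2],velocity=120,ori=O)
O=ori(0); robot.move_linear(np.array([466.5,-60,160])-166*O[:,2],velocity=120,ori=O)
robot.move_linear(rk(0,0,325),velocity=170,ori=O); robot.sleep(.2); st()
a=grab('side'); old=cv2.imread('pics/lift.png')[:, :390]; new=cv2.resize(a[90:340,180:380][:,:,::-1],None,fx=1.95,fy=1.95)
cv2.imwrite('pics/cmp.png',np.hstack([old[100:320,100:300],new[100:320,100:300]]))
E
```

```text
t 17.925 p [ 455.6 -304.9  325.2] F [ 0.  -0.4 -4.2] w 0.634 ff 75.4
```

View pics/cmp.png

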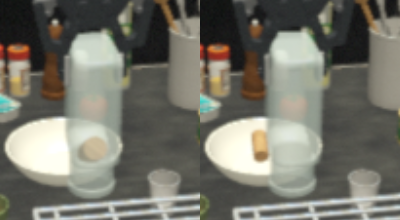

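The bottle sits identically in the grip, so there was no slip. I'll lower it with a force check, then measure the cork.

```bash
python3 - <<'E'
from h import *
robot.move_linear(rk(0,0,214),velocity=120); st()
f0=robot.read_force()[2]
for z in np.arange(211,200,-1.):
    robot.move_linear(rk(0,0,z),velocity=15)
    f=robot.read_force()[2]
    if f-f0>3: break
print(z,f-f0); st()
let_go(); robot.sleep(.2); st()
robot.move_linear(rk(0,0,310),velocity=150)
robot.reach([330,-250,400],ori()); st()
a=grab('side','side2'); b=grab('top','top2')
find('side',['cork','bowl','bottle_base']);find('top',['cork','bowl','bottle_base'])
# cork mask: brownish pixels in the bowl
for n,im in(('side',a),('top',b)):
    hsv=cv2.cvtColor(im,cv2.COLOR_RGB2HSV); u,v=px(n,[462,30,20]).astype(int)
    m=cv2.inRange(hsv,(5,60,60),(25,255,255)); w=np.zeros_like(m); w[v-25:v+25,u-30:u+30]=255; m&=w
    k,l,s,c=cv2.connectedComponentsWithStats(m); i=1+s[1:,4].argmax(); pts=np.argwhere(l==i)[:,::-1].astype(np.float32)
    print(n,s[i],cv2.minAreaRect(pts))
cv2.imwrite('pics/after.png',cv2.resize(np.hstack([a[120:320,180:380],b[80:280,200:400]])[:,:,::-1],None,fx=2,fy=2))
E
```

```text
t 19.05 p [ 455.9 -305.9  215.2] F [-0.2 -0.7 -3.9] w 0.632 ff 75.4
202.0 6.992047295437519
t 21.65 p [ 455.7 -305.8  203.3] F [-2.3  0.8  3. ] w 0.635 ff 76.4
t 22.2667 p [ 455.4 -305.5  201.9] F [-0.4  0.6  0.2] w 1.0 ff 0.0
t 23.8333 p [ 330.2 -250.1  398.5] F [-0.2 -0.7 -0.6] w 1.004 ff 0.0
side cork 0.71 [460.  26.  36.] [261.0291739 215.4675475]
side bowl 0.83 [425.  37.  34.] [250.65172306 215.22403732]
top cork 0.56 [463.  43.  36.] [249.21561602 206.44433696]
top cork 0.26 [ 547. -290.   35.] [326.1676025 145.8072393]
top bowl 0.8 [469. -13.  18.] [263.59646109 199.23187406]
top bottle_base 0.68 [ 443. -287.  224.] [351.33665716 152.72860485]
top bottle_base 0.36 [461.  43.  37.] [249.5308225  207.03386436]
side [271 193  17  10 150] ((279.0, 197.5), (9.0, 16.0), 90.0)
top [241 201  18  12 114] ((249.30001831054688, 206.40003967285156), (7.273237705230713, 17.39252471923828), 71.56504821777344)
```

View pics/after.png

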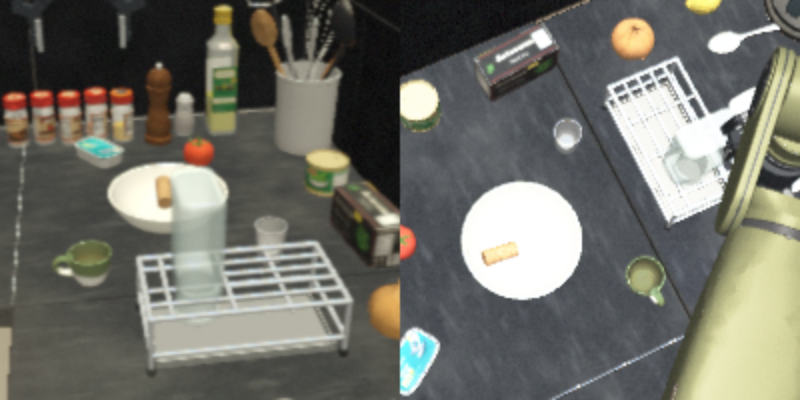

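```bash
python3 - <<'E'
from h import *
a=cv2.imread('pics/side2.png');b=cv2.imread('pics/top2.png')
for n,im,win in(('side',a,(205,228,254,272)),('top',b,(196,217,236,265))):
    v0,v1,u0,u1=win; hsv=cv2.cvtColor(im,cv2.COLOR_BGR2HSV)[v0:v1,u0:u1]
    m=(hsv[:,:,1]>60)&(hsv[:,:,0]<30); p=np.argwhere(m)[:,::-1]+[u0,v0]; c=p.mean(0)
    ev,V=np.linalg.eigh(np.cov(p.T)); d=V[:,1]; t=(p-c)@d; e=[c+d*t.min(),c+d*t.max()]
    print(n,len(p),c.round(1),np.round(e,1).tolist(),round(np.ptp((p-c)@V[:,0]),1))
    for z in(20.5,26,35): print(z,[onz(n,*q,z)[:2].round(1).tolist() for q in (c,e[0],e[1])])
    if n=='side': cs,es=c,e
    else:
        print('tri',tri(('side',cs),('top',c)))
        for i,j in((0,1),(1,0),(0,0),(1,1)): print(i,j,tri(('side',es[i]),('top',e[j])))
E
```

```text
side 112 [261.6 215.5] [[260.7, 207.8], [262.4, 223.2]] 7.3
20.5 [[465.5, 53.1], [470.7, 110.9], [460.6, -0.7]]
26 [[464.1, 43.3], [469.3, 100.6], [459.3, -10.0]]
35 [[461.9, 27.2], [467.0, 83.7], [457.1, -25.3]]
top 110 [248.9 206.6] [[257.6, 203.6], [241.1, 209.2]] 7.3
20.5 [[466.5, 42.8], [463.5, 12.0], [469.2, 70.6]]
26 [[465.3, 43.3], [462.3, 12.5], [468.0, 70.9]]
35 [[463.3, 44.0], [460.3, 13.4], [466.0, 71.4]]
tri (array([464.68388675,  43.29932392,  26.11189191]), np.float64(1.151032356978035))
0 1 (array([464.99926541,  71.74795391,  41.30513179]), np.float64(0.7004326923817822))
1 0 (array([463.61161688,  11.34907132,  13.6604948 ]), np.float64(2.600204575598612))
0 0 (array([455.33027209,  16.81894243,  70.13919086]), np.float64(5.075414434426359))
1 1 (array([474.14262735,  68.37108543, -19.44609342]), np.float64(7.580956612867831))
```

The bottle is back and upright. The cork lies with its −y end on the bowl floor (≈(464,11)) and its +y end up the wall (≈(465,72)), slope ≈20–25°. Clearance in the bowl is tight, so first I'll check where the fingertips really are, open versus closed.

```bash
python3 - <<'E'
from h import *
T=np.array([443,-130,145.])
robot.reach([400,-180,350],ori()); robot.reach(T,ori()); robot.sleep(.2)
ims=[]
for i in range(2):
    a=grab('side'); p=np.array(robot.read_eef_pos()); st(); print(robot.tcp_to_tips)
    u0,v0=220,150;c=cv2.resize(a[v0:v0+90,u0:u0+80][:,:,::-1],None,fx=5,fy=5,interpolation=cv2.INTER_CUBIC)
    for d,col in((12,(0,255,0)),(25,(0,0,255)),(38,(255,0,0))):
        q=[tuple(int(t) for t in (px('side',p+[dx,0,-d])-[u0,v0]+.5)*5) for dx in(-60,60)]
        cv2.line(c,*q,col,1)
    ims.append(c)
    if i==0: close_gripper(20)
let_go(); cv2.imwrite('pics/tips.png',np.hstack(ims)); print(robot.read_clock())
E
```

```text
t 25.8667 p [ 444.  -130.8  146.9] F [0.5 0.3 0.1] w 1.003 ff 0.0
25.0
t 26.6833 p [ 443. -130.  145.] F [-0.1 -0.8  0. ] w -0.001 ff 0.0
25.0
27.4667
```

View pics/tips.png

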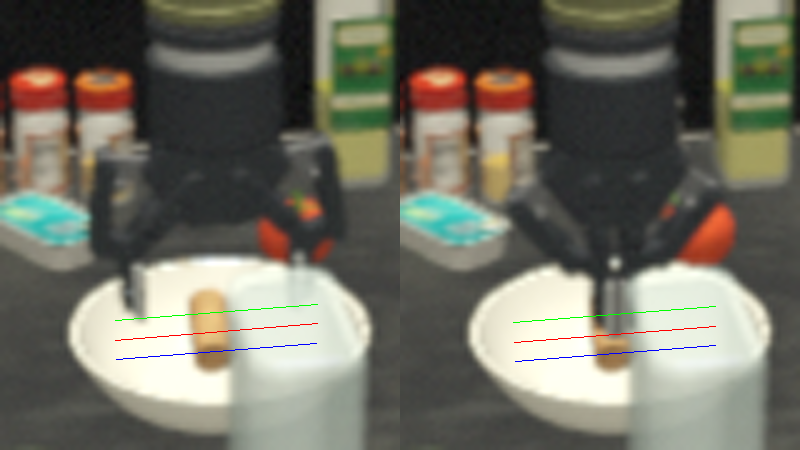

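Open tips sit about 12 mm ahead of the TCP and closed tips about 25. I'll grasp the cork with the tool square to its slope.

```bash
python3 - <<'E'
from h import *
O=ori(18,np.radians(-4)); zt=O[:,2]; C=np.array([464.8,40,27.5])
robot.reach(C-110*zt,O)
robot.move_linear(C-30*zt,velocity=120); f0=np.array(robot.read_force())
for d in(24,20,16,13,12):
    robot.move_linear(C-d*zt,velocity=25); f=np.linalg.norm(np.array(robot.read_force())-f0)
    if f>5: print('contact',d,f); break
st(); close_gripper(25); st()
robot.move_linear(C-12*zt+[0,0,100],velocity=120); st()
O=ori(0,np.radians(-4)); robot.move_linear([465,10,200],velocity=120,ori=O); robot.sleep(.2); st()
a=grab('side'); b=grab('top'); u0,v0=px('side',[465,10,190]).astype(int)-[40,45]
c=cv2.resize(a[v0:v0+90,u0:u0+80][:,:,::-1],None,fx=5,fy=5,interpolation=cv2.INTER_CUBIC)
u,v=px('top',[465,10,190]).astype(int)-[40,45]
cv2.imwrite('pics/grip.png',np.hstack([c,cv2.resize(b[v:v+90,u:u+80][:,:,::-1],None,fx=5,fy=5,interpolation=cv2.INTER_CUBIC)]))
print(u0,v0,u,v)
E
```

```text
t 30.425 p [464.5  36.3  38.9] F [-0.7 -0.2 -1.3] w 0.997 ff 0.0
t 30.9833 p [464.6  36.3  39. ] F [-0.5 -0.4  0.9] w 0.326 ff 27.0
t 31.9667 p [463.9  36.4 138. ] F [-0.2  0.7  0.5] w 0.326 ff 26.9
t 32.875 p [464.4   9.8 198.7] F [-0.2 -0.2 -0. ] w 0.327 ff 27.0
222 130 217 144
```

View pics/grip.png

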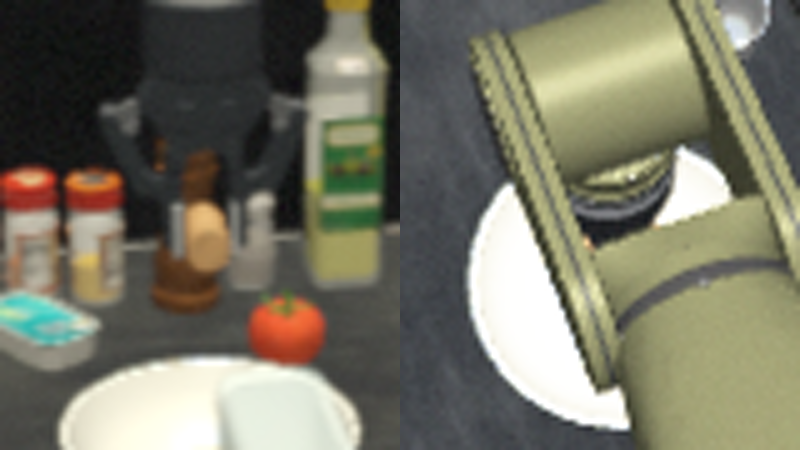

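```bash
python3 - <<'E'
from h import *
P=np.array([464.4,9.8,198.7-12])
for s in(-15,0,15):
    for e in(-30,0,30):
        a=np.array([.06*e,e*np.cos(np.radians(s)),e*np.sin(np.radians(s))]); print(s,e,((px('side',P+a)-[222,130]+.5)*5).round())
print(((px('side',P+[0,0,12])-[222,130]+.5)*5).round())
E
```

```text
-15 -30 [209. 243.]
-15 0 [205. 237.]
-15 30 [202. 231.]
0 -30 [210. 255.]
0 0 [205. 237.]
0 30 [201. 219.]
15 -30 [209. 266.]
15 0 [205. 237.]
15 30 [202. 209.]
[205. 220.]
```

The cork is held with its near end about 8° high, so the tool gets an 8° tilt at placing to level it. It goes along the rack's x between the middle wires.

```bash
python3 - <<'E'
from h import *
robot.move_linear([465,10,310],velocity=170)
O=ori(8,np.pi/2+YAW); X=114
robot.reach(rk(X,0,310),O); robot.sleep(.2); st()
print(np.array(robot.read_joint_pos()).round())
robot.move_linear(rk(X,0,150),velocity=120); robot.sleep(.2)
a=grab('side'); u0,v0=px('side',rk(X,0,110)).astype(int)-[80,75]
c=cv2.resize(a[v0:v0+120,u0:u0+160][:,:,::-1],None,fx=5,fy=5,interpolation=cv2.INTER_CUBIC)
cv2.imwrite('pics/above.png',c); st()
E
```

```text
t 35.775 p [ 569.5 -306.7  310.3] F [-0.6  1.2 -0.3] w 0.326 ff 27.0
[ -31.    9.   87.   -4.   90. -120.]
t 37.5083 p [ 569.6 -307.4  150.6] F [0.8 0.  0.1] w 0.327 ff 27.0
```

View pics/above.png

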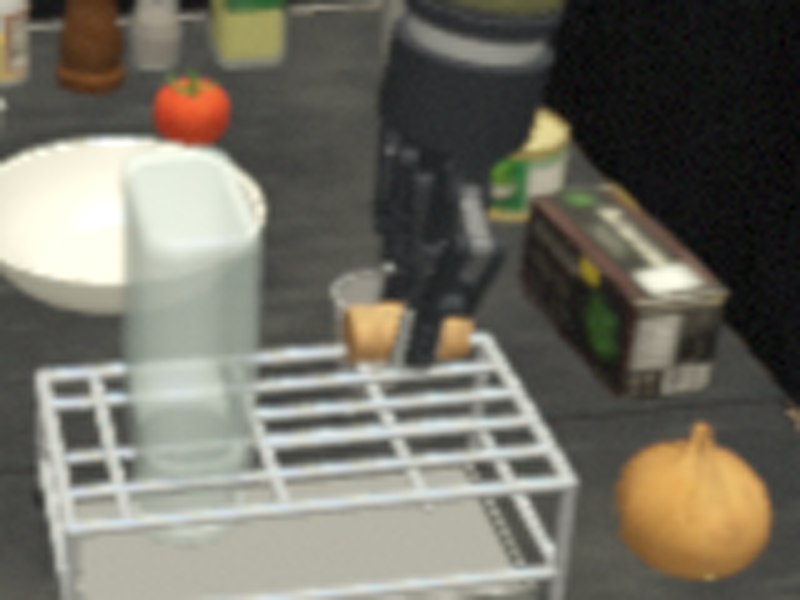

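That picture was my eleventh, one over the ten-view limit, so I'll check the rest by numbers only. The cork is level over the middle wires. Next is a guarded lowering and release.

```bash
python3 - <<'E'
from h import *
X=114; robot.move_linear(rk(X,0,122),velocity=60); robot.sleep(.1); f0=np.array(robot.read_force())
for z in np.arange(120,109.5,-1.):
    robot.move_linear(rk(X,0,z),velocity=20); f=np.array(robot.read_force())-f0
    if abs(f[2])>3.5 or np.linalg.norm(f)>6: break
print(z,f.round(1)); st()
let_go(); robot.sleep(.3); st()
robot.move_linear(rk(X,0,160)+[3,0,0],velocity=60); robot.move_linear(rk(X,0,300),velocity=170)
robot.reach([330,-100,420],ori()); st()
ims={n:grab(n,n+'9') for n in('side','top')}
find('side',['cork','bottle','bowl','tomato_1','margarine','mill_2']); find('top',['cork','bottle_base','bowl','tomato_1','margarine'])
for n,im in ims.items():
    hsv=cv2.cvtColor(im,cv2.COLOR_RGB2HSV); u,v=px(n,rk(X,0,97)).astype(int)
    m=np.argwhere((hsv[:,:,1]>70)&(hsv[:,:,0]<25)&(hsv[:,:,2]>70))[:,::-1]; m=m[(abs(m-[u,v])<[20,16]).all(1)]
    print(n,len(m),'cork px',m.mean(0),'span',m.min(0),m.max(0),'pred',px(n,rk(X,0,97)).round(1),px(n,rk(X-30,0,97)).round(1),px(n,rk(X+30,0,97)).round(1))
    globals()['c'+n]=m.mean(0)
print(tri(('side',cside),('top',ctop)), rk(X,0,97))
E
```

```text
111.0 [ 0.2 -1.2  5.4]
t 40.725 p [ 569.7 -307.6  112. ] F [-0.1 -0.3  5. ] w 0.327 ff 29.3
t 41.625 p [ 569.4 -307.3  111. ] F [-0.4 -0.4 -0.5] w 0.999 ff 0.0
t 45.0417 p [ 330.2 -100.2  419.5] F [-0.4 -0.7 -0.6] w 1.003 ff 0.0
side cork 0.7 [ 566. -321.  104.] [321.79548922 254.41336604]
side bottle 0.74 [ 450. -355.  175.] [279.64760223 242.14957266]
side bowl 0.76 [432.  44.  30.] [252.415178   215.17622621]
side tomato_1 0.64 [552. 172.  34.] [279.37056664 195.6573347 ]
side margarine 0.6 [363. 234.  23.] [229.26921516 194.98526032]
side mill_2 0.68 [ 518. -324.   19.] [302.23193611 283.95913517]
top cork 0.56 [ 568. -302.  112.] [330.06043103 130.60379547]
top bottle_base 0.45 [ 474. -332.  228.] [359.74097564 137.50270045]
top bowl 0.63 [469.  -8.  15.] [262.15021457 200.13011129]
top tomato_1 0.65 [469.  -6.  15.] [261.76898129 200.36671143]
top tomato_1 0.57 [551. 186.  43.] [199.06753885 200.44419658]
top margarine 0.69 [365. 250.  25.] [203.92855167 260.03532722]
side 272 cork px [321.26470588 252.59558824] span [308 246] [334 259] pred [321.3 253.4] [309.9 254.4] [332.6 252.5]
top 146 cork px [330.52054795 130.67123288] span [324 122] [337 139] pred [330.5 131.3] [334.5 138.9] [326.5 123.7]
(array([ 569.71164352, -307.24248792,   99.80145114]), np.float64(1.3647854852924255)) [ 569.38665713 -307.24413195   97.        ]
```

```bash
python3 - <<'E'
from h import *
a,b,o=(cv2.imread(f'pics/{n}.png').astype(int) for n in('side2','side9','side0'))
s=np.s_[200:285,262:297]
print(abs(a-b)[s].mean(), abs(a-b)[s].max(), abs(o-b)[200:240,262:297].mean())
robot.sleep(.5); st(); print(robot.hand_in())
E
```

```text
2.6487394957983192 170 5.332142857142857
t 46.1917 p [ 330. -100.  420.] F [-0.3  1.1  0.4] w 1.002 ff 0.0
the job is handed in; nothing more can be done
None
```

The job is handed in at about 46 s: the cork was rocked out into the bowl, the bottle is back in its place in the rack mouth down, and the cork lies between the middle wires behind it. I viewed 11 pictures against your limit of 10, and checked the final placing by numbers only.

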